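Snug the first pair of cover knobs on the curing pot

TASK

Start drawing down the cover of the curing pot in star order, a little at a time: turn the red hand knob clockwise, by less than a right angle, until its bar lines up with its yellow line and points at the middle of the cover; then do the same with the black knob straight across the cover from it. Leave the two knobs at the sides slack for the next pair.

Things in the scene. Friction and masses are not known exactly. Their poses are not given: they have to be found in the camera images.
- pot: round aluminium pot, grey cover 208 mm across, its top at z = 85 mm; fixed, any yaw; origin: centre of the underside. Four hand knobs, 80 mm from the axis: red at +x, black at -x, +y, -y. Each is an upright bar 44 long, 12 wide, 24 high (z 103 to 127 mm), white stripe on top, on a thin stem. A yellow line on the cover runs from each knob to the middle. Gauge, valve: at most 9 mm above the cover.
- knob_red (a joint): red hand knob, turned first. Upright axis 80 mm out on the pot's +x. Value (rad): how far the bar is clockwise (from above) past its yellow line; 0 = in line, pointing at the cover's middle; starts slack, -1.25 to -0.80; stops at -1.5 and 0.9 (none at 0). Stays at one height, drags 0.08 N m, stays as left. Bar heading in the pot's frame: minus the value.
- knob_across (a joint): black hand knob straight across from the red one. Upright axis 80 mm out on the pot's -x. Value (rad): how far the bar is clockwise (from above) past its yellow line; 0 = in line, pointing at the cover's middle; starts slack, -1.25 to -0.80; stops at -1.5 and 0.9 (none at 0). Stays at one height, drags 0.08 N m, stays as left. Bar heading in the pot's frame: pi minus the value.
- knob_side_1 (a joint): black hand knob at a side, left slack. Upright axis 80 mm out on the pot's +y. Value (rad): how far the bar is clockwise (from above) past its yellow line; 0 = in line, pointing at the cover's middle; starts slack, -1.25 to -0.80; stops at -1.5 and 0.9 (none at 0). Stays at one height, drags 0.08 N m, stays as left.
- knob_side_2 (a joint): black hand knob at the other side, left slack. Upright axis 80 mm out on the pot's -y. Value (rad): how far the bar is clockwise (from above) past its yellow line; 0 = in line, pointing at the cover's middle; starts slack, -1.25 to -0.80; stops at -1.5 and 0.9 (none at 0). Stays at one height, drags 0.08 N m, stays as left.

How it is judged:
On the way, in this order (a step that is already met when the one before it is completed fails the run):
1. the red knob is turned to its line while the knob across from it is still slack (value of joint knob_red between -0.26 and 0.26 rad and value of joint knob_across below -0.55 rad), for 0.2 s.
2. then the knob across is turned to its line too (value of joint knob_red between -0.26 and 0.26 rad and value of joint knob_across between -0.26 and 0.26 rad), for 0.2 s.
At the end, for the whole second after the job is handed in: The bars of the red knob and of the knob across from it each lie within 0.26 rad (15 degrees) of their yellow lines, at rest; both side knobs are still slack, short of their lines by more than 0.55 rad (32 degrees) (all of step 2 and value of joint each of knob_side_1, knob_side_2 below -0.55 rad and velocity of joint knob_red between -0.05 and 0.05 rad/s and velocity of joint knob_across between -0.05 and 0.05 rad/s); the robot touches nothing.
It fails at once if a side knob is tightened (turned to within 0.55 rad of its line) (value of joint any of knob_side_1, knob_side_2 above -0.55 rad).
It also fails if it takes over 38 s, if anything falls off the work surface, if the arm or the gripper's body presses on something with over 40 N, if the wrist force passes 120 N, or if a joint passes its speed limit or range.

ROBOT

A 7-joint arm with a two-finger parallel gripper is mounted at the origin on a cart in front of the work surface, level with it; the furniture and walls round the work are solid. World frame = base frame: x ahead of the robot, y to its left, z up, the work surface at z = 0. Lengths are in m, angles in rad, forces in N, time in s.
With the tool pointing down it reaches from about 0.35 to 0.775 m from the base axis. Payload 3.1 kg.
Tool frame: the origin (TCP) lies midway between the tips of the shut fingers; the grasp point (between the pads) lies 19 mm behind it; z points along the fingers, y is the line along which they close (so a half turn about z gives the same grasp; the last joint's range is limited). The gripper opens to 85 mm and grips with 20 to 120 N. Pads are 22 mm wide; open, the fingers measure 114 mm over their backs; the gripper's body (76 mm by 85 mm) begins 54 mm behind the grasp point. The pads swing forward as they close: fully open they stand 13 mm farther back than shut.
Start: joints at [1.079, 0.311, 0.014, 1.512, -0.004, 1.319, -0.027], TCP at [0.239, -0.495, 0.231] pointing down, gripper open.
Joint ranges: [-2.7, 2.7], [-0.3, 1.91], [-1.27, 1.3], [0.12, 2.57], [-1.44, 4.58], [0.2, 2.03], [-3.05, 3.05]. Speed limits (rad/s): [2.79, 2.79, 3.14, 3.14, 3.14, 3.14, 3.14].

INTERFACE

Orientations are given as a 3x3 rotation matrix whose columns are the frame's x, y, z axes.
In Python, from station import r, imaging, look_for, silhouettes, landmark_of gives the robot as it stands.
- The arm moves only by the shell command python3 -m creep 'ROWS' [FORCE]. ROWS is JSON, a list of rows, each a list of 7 numbers: the shift along the tool's x, y, z as a fraction of full scale, then the turn, a rotation vector about the tool's x, y, z as a fraction of full scale, then the opening, from -1 (shut) to 1 (fully open). A call has 1 to 20 rows; each row is the pose to reach, as a shift and turn from the pose commanded when the call began, along the tool's axes at that moment; what a row does not reach only later rows make up. Full scale, the value 1, is 15 cm for a shift and pi/2 rad for a turn. A row lasts 1/12 s, in which the tool goes at most 41.7 mm and 7.16 degrees, less where a joint would pass 70% of its speed; a pose out of reach is approached as far as the arm can. A call with a number of a shift or a turn outside -1 to 1 is refused whole. A call with a gripper value outside its range is refused whole. The fingers move at their own pace and stop on an object; FORCE is the grip in N (left out, the last holds). Time passes only in rows, so rows that repeat a pose let the fingers close. It gives the time, the measured TCP pose, the force, the opening and the grip force at its end, in the units of the state.
- r.state(): the state, without advancing time (a new reading comes with each control period).
- imaging.camera(name): name is "scene" or "top" or "wrist"; returns (picture, depth): 480x640x3 uint8, blue, green, red; 480x640 float32, m along the optical axis (not along the pixel's ray), 0 where there is no reading.
- imaging.camera_model(name): a dict with "fx", "fy", "cx", "cy" (pixels), "R" (3x3) and "t" (3): a world point X has camera coordinates R X + t; the wrist camera has in their place "mount" (4x4, takes a point from camera to tool coordinates, whose origin is the TCP and whose axes are the flange's). Camera axes: x right, y down, z forward; pixel columns grow to the right and rows downward; lengths in m; the calibration is good to about 2 mm. A picture is of the moment at which its call begins: read the wrist's pose just before it. camera_model takes no time and is no camera call.
- r.finish_job(): hands the job in; it is judged then, once.
Trained networks look in the newest picture that a camera, given by its name, has taken for a name from the list of things; names that differ only in an ending like _2 or _b are one class to them, and where a whole thing is asked for, a point or a joint stands for the part that bears it (a point fixed in the world has none). Each returns a list of dicts, best first, with "score" (0 to 1); they miss things now and then, are a little off and sometimes report something else, mostly with a low value. They report only what shows in the picture. A call takes as long as a camera call.
- look_for(camera, name): "bbox" ([left, top, right, bottom] in pixels, round what is visible of it).
- silhouettes(camera, name): "region" (480x640 bool, what is visible of it) and "bbox" ([left, top, right, bottom] in pixels, round what is visible of it).
- landmark_of(camera, name): "position" ([column, row] in pixels: a listed point, or the origin of a listed thing).
The state is a dict: "time_s": time; "q": joint angles; "joint_velocities": joint speeds; "effort": joint torques, N m; "eef_pos": TCP position; "orientation": TCP orientation; "contact_force": force on the tool from outside, world axes, zero at the start; "torque": the same for the moment, N m; "gripper_width": finger opening in m; "gripper_force": force on a finger pad.
Only numpy, scipy, OpenCV 4.12 (cv2) and the standard library are available. Lean on these libraries where they do the work, as an engineer would, in place of code of your own. Each camera call takes 0.05 s, during which the arm holds its last target. There are 200 camera calls.

## Working session

There is one attempt and no reset: what is moved stays moved. The work goes in short steps, Python scripts to look and compute and a shell command to move; the robot and the scene stay as the last step left them, time stands still between calls to the robot, and variables do not carry over. Pictures are saved under pics/ and viewed, at most 10 in all, crops included, and the job is handed in when it is done.

```bash
mkdir -p pics; ls; python3 - <<'E'
from station import r, imaging
import cv2,numpy as np
for n in("top","scene"):
    p,d=imaging.camera(n); cv2.imwrite(f"pics/{n}0.png",p); np.save(f"{n}_d.npy",d)
    print(n,{k:np.round(v,3).tolist() for k,v in imaging.camera_model(n).items()})
s=r.state();print(s["time_s"],s["eef_pos"],s["orientation"],s["gripper_width"])
E
```

```text
pics
top {'fx': 509.424, 'fy': 509.424, 'cx': 314.778, 'cy': 239.128, 'R': [[-0.06, -0.998, 0.004], [-0.975, 0.057, -0.216], [0.215, -0.017, -0.976]], 't': [0.175, 0.594, 0.808]}
scene {'fx': 495.601, 'fy': 495.601, 'cx': 322.765, 'cy': 244.557, 'R': [[0.779, -0.626, 0.021], [-0.396, -0.518, -0.758], [0.486, 0.583, -0.652]], 't': [-0.354, 0.365, 0.529]}
0.1 [ 0.2388677  -0.49470048  0.23033825] [[ 9.00501142e-01  4.34852529e-01 -9.85447996e-04]
 [ 4.34853637e-01 -9.00499254e-01  1.84609777e-03]
 [-8.46149015e-05 -2.09093880e-03 -9.99997810e-01]] 0.08531680921733198
```

View pics/top0.png

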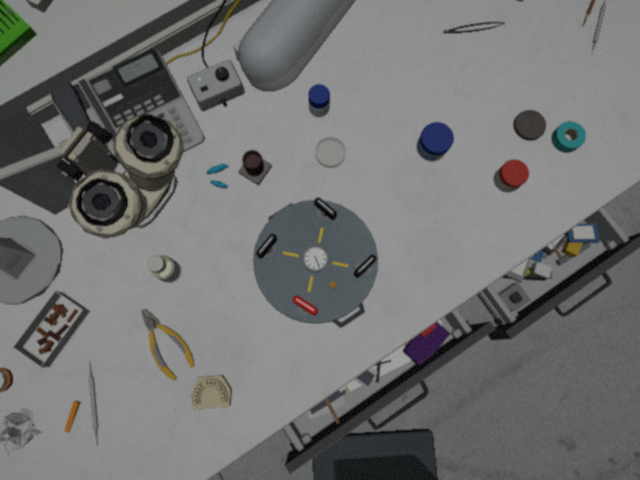

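The pot is centred near (316,262), with the red knob at (305,305), the black one across at (325,208), and the sides at (266,245) and (365,266). Next I'll measure the axes and bar headings.

```bash
cat > h.py <<'E'
import numpy as np,cv2
from station import r,imaging
def cloud(p,d,m,pose=None):
    v,u=np.mgrid[:480,:640]
    c=np.stack([(u-m["cx"])/m["fx"]*d,(v-m["cy"])/m["fy"]*d,d],-1)
    if pose is None: return (c-np.array(m["t"]))@np.array(m["R"])
    R,t=pose; M=np.array(m["mount"]); return (c@M[:3,:3].T+M[:3,3])@R.T+t
def knobs(X,ok):
    n,lab,st,_=cv2.connectedComponentsWithStats(ok.astype(np.uint8)); out=[]
    for i in range(1,n):
        if st[i,4]<25: continue
        P=X[lab==i][:,:2].astype(np.float32)
        out.append((np.round(X[lab==i].mean(0),4),len(P),cv2.minAreaRect(P*1000)))
    return out
def pathead(P):
    w=np.linalg.svd(P-P.mean(0),full_matrices=False)[2][0]; return np.arctan2(w[1],w[0])
E
python3 - <<'E'
from h import *
p=cv2.imread("pics/top0.png");d=np.load("top_d.npy");m=imaging.camera_model("top")
X=cloud(p,d,m); z=X[...,2]
v,u=np.mgrid[:480,:640]; near=(np.hypot(u-316,v-262)<85)&(d>0)
cov=near&(abs(z-.085)<.006); (cx,cy),rad=cv2.minEnclosingCircle(X[cov][:,:2].astype(np.float32)); print("cover",cx,cy,rad,np.median(z[cov]))
n,lab,st,_=cv2.connectedComponentsWithStats((near&(z>.117)&(z<.14)).astype(np.uint8))
for i in range(1,n):
    if st[i,4]<15: continue
    P=X[lab==i]; q=P[:,:2]; print(st[i],P.mean(0).round(4),np.degrees(pathead(q)),(cv2.minAreaRect((q*1000).astype(np.float32))))
hsv=cv2.cvtColor(p,cv2.COLOR_BGR2HSV); ye=near&(hsv[...,0]>20)&(hsv[...,0]<35)&(hsv[...,1]>110)
n,lab,st,_=cv2.connectedComponentsWithStats(ye.astype(np.uint8))
for i in range(1,n):
    if st[i,4]>8: P=X[lab==i]; print("y",st[i],P.mean(0).round(4),np.degrees(pathead(P[:,:2])))
E
```

```text
cover 0.5643802285194397 0.1426311582326889 0.10420792549848557 0.0865531613767056
[314 198  23  21 217] [0.6397 0.1217 0.1268] -134.89594416533635 ((640.8959350585938, 121.68244934082031), (43.14036178588867, 12.759878158569336), 45.994285583496094)
[256 234  21  25 221] [0.5838 0.2191 0.1267] 138.68763301226508 ((585.0078125, 219.54754638671875), (12.832548141479492, 44.007225036621094), 48.02265930175781)
[353 255  23  23 207] [0.5423 0.0659 0.1277] 131.20860933171772 ((542.9063110351562, 65.43267059326172), (11.1628999710083, 43.071502685546875), 41.41053009033203)
[292 296  26  20 219] [0.4864 0.1629 0.127 ] -125.86802979274071 ((486.96881103515625, 163.11468505859375), (43.50714111328125, 12.186535835266113), 53.822364807128906)
y [318 228   5  15  38] [0.6049 0.1311 0.087 ] 165.17205612108611
y [283 252  15   5  39] [0.5758 0.1828 0.0871] -105.52795399219984
y [333 262  15   5  40] [0.5538 0.1012 0.0872] -105.43083089926608
y [308 276   5  16  40] [0.5245 0.1528 0.0873] 165.5537182493059
```

View pics/scene0.png

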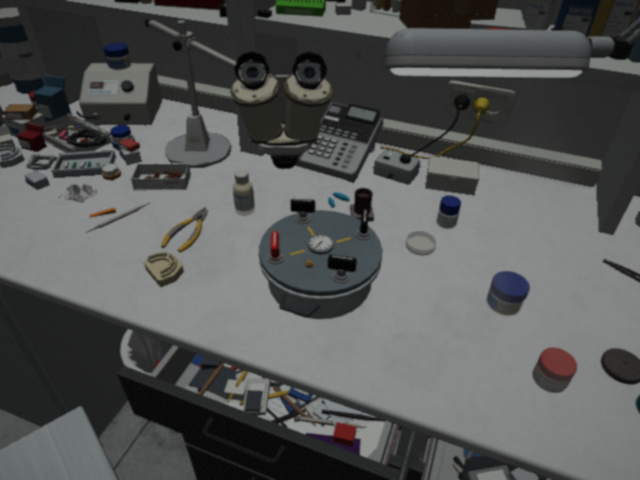

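Pot centre is about (0.564, 0.1425) and its +x heading about 165.3°. That puts red at about -1.19 rad and across at about -1.06 rad. I'll move over the red knob.

```bash
python3 -m creep '[[0.2,-0.2,0,0,0,0,0.2],[0.4,-0.4,0,0,0,0,0.2],[0.6,-0.6,0,0,0,0,0.2],[0.85,-0.81,0,0,0,0,0.2],[0.85,-0.81,0,0,0,0,0.2]]' 60
python3 -m creep '[[0.2,-0.2,0,0,0,0,0.2],[0.4,-0.4,0,0,0,0,0.2],[0.6,-0.6,0,0,0,0,0.2],[0.85,-0.81,0,0,0,0,0.2],[0.85,-0.81,0,0,0,0,0.2]]'
python3 -m creep '[[0.2,-0.2,0,0,0,0,0.2],[0.4,-0.4,0,0,0,0,0.2],[0.6,-0.6,0,0,0,0,0.2],[0.85,-0.81,0,0,0,0,0.2],[0.85,-0.81,0,0,0,0,0.2]]'
python3 -m creep '[[0.2,-0.2,0,0,0,-0.08,0.2],[0.4,-0.4,0,0,0,-0.16,0.2],[0.6,-0.6,0,0,0,-0.23,0.2],[0.85,-0.81,0,0,0,-0.31,0.2],[0.85,-0.81,0,0,0,-0.31,0.2],[0.85,-0.81,0,0,0,-0.31,0.2],[0.85,-0.81,0,0,0,-0.31,0.2],[0.85,-0.81,0,0,0,-0.31,0.2]]'
python3 - <<'E'
from h import *
s=r.state();p,d=imaging.camera("wrist");cv2.imwrite("pics/w1.png",p);m=imaging.camera_model("wrist")
R=s["orientation"];t=s["eef_pos"];X=cloud(p,d,m,(R,t));z=X[...,2]
print(s["time_s"],t,np.degrees(np.arctan2(R[1,0],R[0,0])),R[2],s["q"].round(3) if hasattr(s["q"],"round") else s["q"],s["gripper_width"])
ok=(d>0)&(z>.117)&(z<.14)&(np.hypot(X[...,0]-.564,X[...,1]-.1425)<.115)
for k in knobs(X,ok):print(k)
D=R.T@(np.array([.4868,.163,.100])-t);print("shift units",D/.15)
E
```

```text
time_s: 0.52
eef_pos: [0.3046, -0.3227, 0.231]
orientation: [[0.896, 0.444, 0.001], [0.444, -0.896, 0.005], [0.003, -0.004, -1.0]]
contact_force: [0.0, 0.3, 0.5]
gripper_width: 0.0511
gripper_force: 0.0
time_s: 0.93
eef_pos: [0.3655, -0.158, 0.2314]
orientation: [[0.896, 0.445, 0.001], [0.445, -0.896, 0.003], [0.003, -0.002, -1.0]]
contact_force: [0.8, 0.1, 0.1]
gripper_width: 0.0515
gripper_force: 0.0
time_s: 1.35
eef_pos: [0.4266, 0.0072, 0.2316]
orientation: [[0.896, 0.445, 0.002], [0.445, -0.896, 0.005], [0.004, -0.003, -1.0]]
contact_force: [-0.0, 0.6, 0.9]
gripper_width: 0.0514
gripper_force: 0.0
time_s: 2.02
eef_pos: [0.487, 0.1619, 0.2308]
orientation: [[0.595, 0.804, -0.001], [0.804, -0.595, -0.002], [-0.002, 0.0, -1.0]]
contact_force: [0.1, 0.3, -0.4]
gripper_width: 0.0516
gripper_force: 0.0
2.0167 [0.4869787  0.161935   0.23077553] 53.50846053866875 [-2.31254623e-03  3.10519439e-04 -9.99997278e-01] [ 0.165  0.302 -0.663  1.59   0.192  1.318 -1.162] 0.0515906054459542
(array([0.5853, 0.2219, 0.1265]), 1248, ((586.2266235351562, 222.09103393554688), (12.300787925720215, 43.740196228027344), 48.56003952026367))
(array([0.6412, 0.1259, 0.1253]), 1343, ((642.2860107421875, 124.45072174072266), (43.881107330322266, 12.289095878601074), 44.97458267211914))
(array([0.4896, 0.1672, 0.1267]), 830, ((488.53692626953125, 166.28372192382812), (42.92363357543945, 11.557199478149414), 53.6230354309082))
(array([0.5446, 0.0705, 0.1255]), 872, ((544.93408203125, 68.0206298828125), (12.008050918579102, 44.037567138671875), 40.525146484375))
shift units [ 0.00701568 -0.00545085  0.87182133]
```

View pics/w1.png

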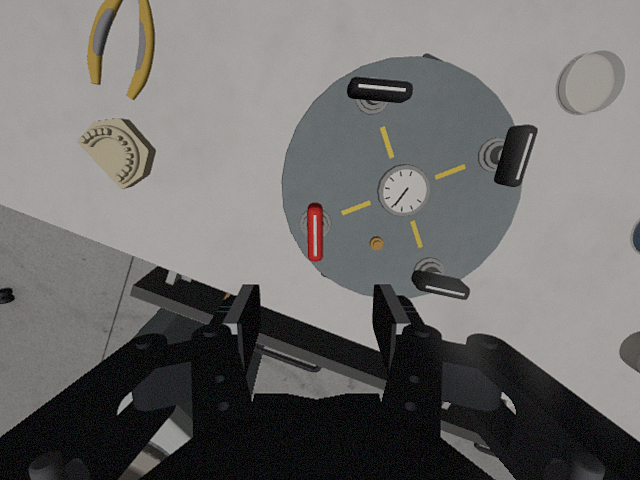

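The wrist view shows the red bar at (315,232), aligned with the tool's x and about 2 mm off the top estimate. I'll descend onto the averaged position and close.

```bash
python3 -m creep '[[0.017,-0.007,0.2,0,0,0,0.2],[0.017,-0.007,0.4,0,0,0,0.2],[0.017,-0.007,0.6,0,0,0,0.2],[0.017,-0.007,0.75,0,0,0,0.2],[0.017,-0.007,0.87,0,0,0,0.2],[0.017,-0.007,0.87,0,0,0,0.2],[0.017,-0.007,0.87,0,0,0,-0.3],[0.017,-0.007,0.87,0,0,0,-0.5],[0.017,-0.007,0.87,0,0,0,-0.7],[0.017,-0.007,0.87,0,0,0,-1],[0.017,-0.007,0.87,0,0,0,-1],[0.017,-0.007,0.87,0,0,0,-1],[0.017,-0.007,0.87,0,0,0,-1]]' 40
```

```text
time_s: 3.15
eef_pos: [0.4892, 0.1668, 0.1027]
orientation: [[0.593, 0.805, 0.004], [0.805, -0.593, -0.0], [0.002, 0.003, -1.0]]
contact_force: [-0.5, -2.1, 6.2]
gripper_width: 0.0117
gripper_force: 39.2
```

```bash
python3 -m creep '[[0,0,0,0,0,0.06,-1],[0,0,0,0,0,0.12,-1],[0,0,0,0,0,0.18,-1],[0,0,0,0,0,0.24,-1],[0,0,0,0,0,0.3,-1],[0,0,0,0,0,0.36,-1],[0,0,0,0,0,0.42,-1],[0,0,0,0,0,0.48,-1],[0,0,0,0,0,0.54,-1],[0,0,0,0,0,0.6,-1],[0,0,0,0,0,0.66,-1],[0,0,0,0,0,0.72,-1],[0,0,0,0,0,0.76,-1],[0,0,0,0,0,0.76,-1],[0,0,0,0,0,0.76,-1],[0,0,0,0,0,0.76,-1],[0,0,0,0,0,0.76,-1]]'; python3 -c "
from h import *
s=r.state();R=s['orientation'];print(np.degrees(np.arctan2(R[1,0],R[0,0])),s['q'])"
```

```text
time_s: 4.57
eef_pos: [0.4902, 0.1641, 0.1027]
orientation: [[0.967, -0.256, 0.005], [-0.256, -0.967, -0.003], [0.005, 0.002, -1.0]]
contact_force: [0.4, -4.6, 6.0]
gripper_width: 0.0111
gripper_force: 39.0
-14.853089917003212 [-0.06804894  0.38076855 -0.37178617  1.77744327  0.16581109  1.01056981
 -2.33370644]
```

```bash
python3 -m creep '[[0,0,0,0,0,0,-0.5],[0,0,0,0,0,0,0],[0,0,0,0,0,0,0.2],[0,0,0,0,0,0,0.2],[0,0,0,0,0,0,0.2],[0,0,-0.15,0,0,0,0.2],[0,0,-0.4,0,0,0,0.2],[0,0,-0.65,0,0,0,0.2],[0.04,0,-0.85,0,0,0,0.2],[0.05,0,-0.85,0,0,0,0.2]]'
python3 -m creep '[[0.2,0,0,0,0,-0.07,0.2],[0.4,0,0,0,0,-0.14,0.2],[0.6,0,0,0,0,-0.21,0.2],[0.8,0,0,0,0,-0.28,0.2],[1,0,0,0,0,-0.35,0.2],[1,0,0,0,0,-0.42,0.2],[1,0,0,0,0,-0.49,0.2],[1,0,0,0,0,-0.56,0.2],[1,0,0,0,0,-0.63,0.2],[1,0,0,0,0,-0.67,0.2],[1,0,0,0,0,-0.67,0.2],[1,0,0,0,0,-0.67,0.2],[1,0,0,0,0,-0.67,0.2]]'
python3 - <<'E'
from h import *
s=r.state();p,d=imaging.camera("wrist");cv2.imwrite("pics/w2.png",p);m=imaging.camera_model("wrist")
R=s["orientation"];t=s["eef_pos"];X=cloud(p,d,m,(R,t));z=X[...,2]
print(s["time_s"],t,np.degrees(np.arctan2(R[1,0],R[0,0])),R[2],s["q"],s["gripper_width"])
ok=(d>0)&(z>.117)&(z<.14)&(np.hypot(X[...,0]-.564,X[...,1]-.1425)<.115)
for k in knobs(X,ok):print(k)
D=R.T@(np.array([.642,.1245,.102])-t);print("shift units",D/.15)
E
```

```text
time_s: 5.4
eef_pos: [0.4994, 0.1669, 0.2354]
orientation: [[0.967, -0.254, 0.014], [-0.254, -0.967, 0.005], [0.012, -0.008, -1.0]]
contact_force: [0.8, 0.6, 0.1]
gripper_width: 0.0507
gripper_force: 0.0
time_s: 6.48
eef_pos: [0.64, 0.1268, 0.2279]
orientation: [[0.701, 0.713, -0.001], [0.713, -0.701, -0.0], [-0.0, -0.0, -1.0]]
contact_force: [1.0, -0.5, 0.6]
gripper_width: 0.0514
gripper_force: 0.0
6.4833 [0.63997002 0.12681989 0.22789471] 45.50465683842549 [-4.19658602e-04 -3.24705972e-04 -9.99999859e-01] [ 0.0826107   0.58402845 -0.53187199  1.18083948  0.28547746  1.44859471
 -1.18623217] 0.05142329730455881
(array([0.5885, 0.221 , 0.1262]), 1016, ((586.9439697265625, 221.3544464111328), (12.318297386169434, 43.66419219970703), 48.472267150878906))
(array([0.6444, 0.1254, 0.1266]), 838, ((643.6371459960938, 124.11506652832031), (42.85437774658203, 11.464371681213379), 45.4415397644043))
(array([0.4971, 0.1655, 0.1251]), 573, ((489.9761047363281, 165.29470825195312), (12.116903305053711, 42.363189697265625), 74.85782623291016))
(array([0.5471, 0.0691, 0.125 ]), 857, ((545.2838745117188, 67.94206237792969), (12.904191017150879, 43.59713363647461), 40.968753814697266))
shift units [-0.00119495  0.02076518  0.83929195]
```

View pics/w2.png

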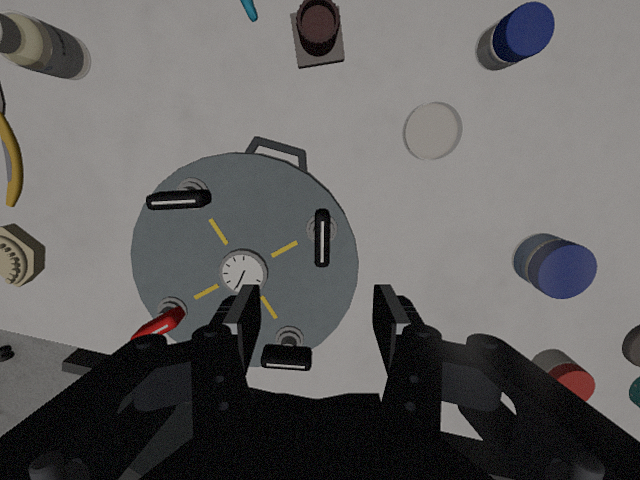

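The red bar at (160,322) now lies on its yellow line (164.9° against 165.3°). The across bar at (321,238) is aligned with the tool at 45.4°. Descend and grip.

```bash
python3 -m creep '[[0,0.026,0.2,0,0,0,0.2],[0,0.026,0.4,0,0,0,0.2],[0,0.026,0.6,0,0,0,0.2],[0,0.026,0.75,0,0,0,0.2],[0,0.026,0.84,0,0,0,0.2],[0,0.026,0.84,0,0,0,0.2],[0,0.026,0.84,0,0,0,-0.3],[0,0.026,0.84,0,0,0,-0.5],[0,0.026,0.84,0,0,0,-0.7],[0,0.026,0.84,0,0,0,-1],[0,0.026,0.84,0,0,0,-1],[0,0.026,0.84,0,0,0,-1],[0,0.026,0.84,0,0,0,-1]]' 40
```

```text
time_s: 7.62
eef_pos: [0.644, 0.1248, 0.1044]
orientation: [[0.7, 0.714, 0.003], [0.714, -0.7, 0.001], [0.003, 0.002, -1.0]]
contact_force: [-0.8, 0.9, 6.3]
gripper_width: 0.0113
gripper_force: 41.4
```

```bash
python3 -m creep '[[0,0,0,0,0,0.06,-1],[0,0,0,0,0,0.12,-1],[0,0,0,0,0,0.18,-1],[0,0,0,0,0,0.24,-1],[0,0,0,0,0,0.3,-1],[0,0,0,0,0,0.36,-1],[0,0,0,0,0,0.42,-1],[0,0,0,0,0,0.48,-1],[0,0,0,0,0,0.54,-1],[0,0,0,0,0,0.6,-1],[0,0,0,0,0,0.65,-1],[0,0,0,0,0,0.67,-1],[0,0,0,0,0,0.67,-1],[0,0,0,0,0,0.67,-1],[0,0,0,0,0,0.67,-1],[0,0,0,0,0,0.67,-1]]'
python3 -m creep '[[0,0,0,0,0,0,-0.5],[0,0,0,0,0,0,0],[0,0,0,0,0,0,0.2],[0,0,0,0,0,0,0.2],[0,0,0,0,0,0,0.2],[0,0,-0.15,0,0,0,0.2],[0,0,-0.4,0,0,0,0.2],[0,0,-0.65,0,0,0,0.2],[0,0,-0.9,0,0,0,0.2],[0,0,-0.9,0,0,0,0.2],[0,0,-0.9,0,0,0,0.2]]'
python3 - <<'E'
from h import *
s=r.state();p,d=imaging.camera("wrist");cv2.imwrite("pics/w3.png",p);m=imaging.camera_model("wrist")
R=s["orientation"];t=s["eef_pos"];X=cloud(p,d,m,(R,t));z=X[...,2]
print(s["time_s"],t,np.degrees(np.arctan2(R[1,0],R[0,0])))
ok=(d>0)&(z>.117)&(z<.14)&(np.hypot(X[...,0]-.564,X[...,1]-.1425)<.115)
for k in knobs(X,ok):print(k)
E
```

```text
time_s: 8.95
eef_pos: [0.6447, 0.1223, 0.1044]
orientation: [[0.967, -0.256, 0.004], [-0.256, -0.967, -0.002], [0.005, 0.001, -1.0]]
contact_force: [0.1, -1.9, 5.0]
gripper_width: 0.0114
gripper_force: 41.3
time_s: 9.87
eef_pos: [0.6445, 0.1249, 0.2408]
orientation: [[0.967, -0.254, 0.007], [-0.254, -0.967, 0.002], [0.006, -0.004, -1.0]]
contact_force: [-0.7, 0.8, -1.1]
gripper_width: 0.0512
gripper_force: 0.0
9.8667 [0.64454765 0.12493416 0.24081292] -14.709401437508545
(array([0.6445, 0.1233, 0.1266]), 780, ((643.5364379882812, 123.57926940917969), (11.471129417419434, 42.81879425048828), 75.58765411376953))
(array([0.5575, 0.0548, 0.1249]), 186, ((555.7647094726562, 53.819862365722656), (12.742717742919922, 9.73106575012207), 18.868471145629883))
(array([0.5047, 0.1607, 0.1249]), 249, ((502.36517333984375, 161.1005096435547), (11.20174503326416, 16.292776107788086), 75.27591705322266))
```

View pics/w3.png

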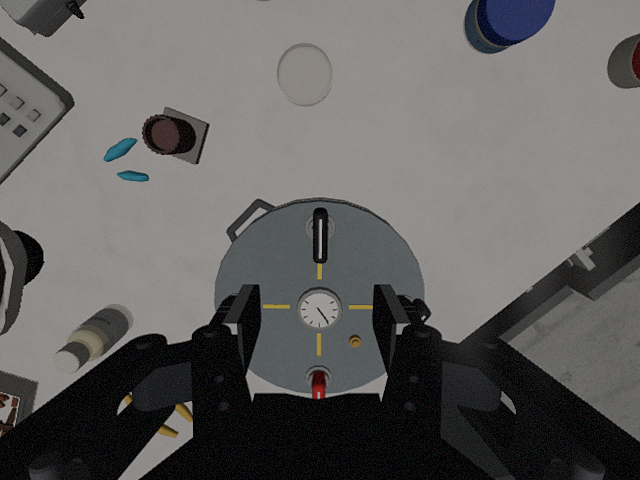

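The across bar at (320,236) and the red bar at (319,385) both line up with their yellow lines, and the gripper is clear. The sides were never touched. Handing in.

```bash
python3 -c "
from station import r
print(r.finish_job())"
```

```text
the job is handed in; nothing more can be done
None
```

I turned the red knob first and then the one across from it, each to within about 1° of its yellow line by the wrist camera. I left the side knobs slack and handed the job in at about 10 s with the gripper clear; it returned no verdict.

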